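# Press the conchos home on a leather cuff

## Task

Three silver conchos sit raised on their rivet posts along the leather wrist cuff on the granite slab. Press each one gently with your fingertips, straight down, until it sits fully home against the leather, working along the row from the buckle end to the round tip. Do not pick up or shift the cuff, leave the tools and the tub around it alone, and finish with your hand clear.

Things in the scene. Friction and masses are not known exactly. Their poses are not given: they have to be found in the camera images.
- slab: Fixed dark granite tooling slab, 320 (x) x 440 (y) x 30 mm high, standing on the bench; origin at the centre of its underside, z up. Its top is 30 mm above the bench.
- cuff: Loose stiff tan leather cuff, 100 g, flat on the slab at any heading: 46 mm wide (its y), 6 mm thick. Origin on its underside below the middle concho, z up. Its x runs from the buckle to the round tip: brass buckle frame (56 mm wide, 6 mm thick, thin steel prong up to 10 mm above the slab) at x = -139 to -91 mm, round tip ends at x = +113 mm.
- concho_a (a joint): How far concho A has been pressed down, m: 0 as perched highest, 0.005 fully home (hard stop, rim against its brown leather rosette: the force rises steeply there, so come down slowly). It starts between 0 and 0.001. A push of about 4 N moves it; it is a friction fit and stays where it is left, with no spring back.
- concho_b (a joint): The same for concho B, the middle one.
- concho_c (a joint): The same for concho C.
- concho_a_top (a point): Concho A, the one nearest the buckle (cuff x = -55 mm): a domed silver-coloured disc, 30 mm diameter, 6 mm high, beaded rim, on a 33 mm brown rosette. This point is the centre of the top of the dome (flat over about 10 mm) and sinks with it; z axis up. Height of the dome top above the slab: 18.5 mm with the joint at 0, 13.5 mm when home.
- concho_b_top (a point): Concho B, the middle one (cuff x = 0); the same disc and the same point on it.
- concho_c_top (a point): Concho C, the one nearest the round tip (cuff x = +55 mm); the same disc and the same point on it.
- setter: Loose steel rivet setter standing upright on the slab: 17 mm diameter at the foot, 12 mm shaft, 100 mm tall; origin at the centre of its underside. Leave it alone.
- anvil: Loose round steel dish anvil on the slab, 38 mm diameter, 14 mm high; origin at the centre of its underside. Leave it alone.
- mallet: Loose mallet lying on the bench beside the slab: yellow head 54 mm diameter, 92 mm long along its y; wooden handle 22 mm thick running 250 mm along its -x from the head, sloping down to the bench. Origin on the bench below the head's centre. Leave it alone.
- tub: Loose clear plastic tub of steel stamping tools on the bench on the other side of the slab: 104 mm diameter, 95 mm high, stamps up to 120 mm. Origin at the centre of its underside. Leave it alone.

How it is judged:
By the outcome, as a careful person would: the job done as asked, in the order asked, and still so for the second after the job is handed in, with the robot touching nothing.
It also fails if it takes over 42 s, if anything falls off the work surface, if the arm or the gripper's body presses on something with over 40 N, if the wrist force passes 120 N, or if a joint passes its speed limit or range.

## Robot

A 6-joint arm with a two-finger parallel gripper is mounted at the origin on the work surface. World frame = base frame: x ahead of the robot, y to its left, z up, the work surface at z = 0. Lengths are in m, angles in rad, forces in N, time in s.
With the tool pointing down it reaches from about 0.35 to 0.775 m from the base axis. Payload 5.5 kg.
Tool frame: the origin (TCP) lies midway between the tips of the shut fingers; the grasp point (between the pads) lies 19 mm behind it; z points along the fingers, y is the line along which they close (so a half turn about z gives the same grasp; the last joint's range is limited). The gripper opens to 85 mm and grips with 20 to 120 N. Pads are 22 mm wide; open, the fingers measure 114 mm over their backs; the gripper's body (76 mm by 85 mm) begins 54 mm behind the grasp point. The pads swing forward as they close: fully open they stand 13 mm farther back than shut.
Start: joints at [-1.414, 0.313, 0.046, 1.304, 0, 1.431], TCP at [0.168, -0.55, 0.231] pointing down, gripper open.
Joint ranges: [-2.76, 2.76], [-0.86, 1.69], [-1.03, 1.26], [-2.2, 2.34], [-1.47, 1.5], [-3.14, 3.14]. Speed limits (rad/s): [2.57, 2.57, 3.14, 3.14, 3.14, 3.14].

## Interface

Orientations are given as a unit quaternion [w, x, y, z].
In Python, from workcell import get_state, read_camera, camera_info, hand_in, recognise gives the robot as it stands.
- The arm moves only by the tool arm_command, never from a script. Its argument "moves" is one flat list of numbers, 7 for each row, row after row: the opening, from -1 (shut) to 1 (fully open), then the shift along the tool's x, y, z in mm, then the turn, a rotation vector about the tool's x, y, z in rad. A call has 1 to 8 rows; each row shifts and turns the commanded pose from where the row before left it, along the tool's axes as they then stand; what a row does not reach is not made up. A row lasts 1/8 s, in which the tool goes at most 62.5 mm and 10.7 degrees, less where a joint would pass 70% of its speed; a pose out of reach is approached as far as the arm can. A call with a gripper value outside its range is refused whole. The fingers move at their own pace and stop on an object; "newtons" is the grip in N (left out, the last holds). Time passes only in rows, so rows that do not move let the fingers close. It gives the time, the measured TCP pose, the force, the opening and the grip force at its end, in the units of the state.
- get_state(): the state, without advancing time (a new reading comes with each control period).
- read_camera(name): name is "scene" or "top" or "wrist"; returns (picture, depth): 384x512x3 uint8, blue, green, red; 384x512 float32, m along the optical axis (not along the pixel's ray), 0 where there is no reading.
- camera_info(name): a dict with "fovy" (degrees; the focal length in pixels is half the picture's height over the tangent of half this angle, whatever the lens; pixels are square), "cx", "cy" (the principal point, pixels), "k1" (the pictures are not rectified: a ray, as slopes to the right and down, at radius r is drawn at 1 + k1 r^2 times it, then the intrinsics apply), "eye" and "orientation" of the camera in the world; the wrist camera has in their place "tool_from_camera" (4x4, takes a point from camera to tool coordinates, whose origin is the TCP and whose axes are the flange's). Camera axes: x right, y down, z forward; pixel columns grow to the right and rows downward; lengths in m; the calibration is good to about 2 mm. A picture is of the moment at which its call begins: read the wrist's pose just before it. camera_info takes no time and is no camera call.
- hand_in(): hands the job in; it is judged then, once.
Trained networks look in the newest picture that a camera, given by its name, has taken for a name from the list of things; names that differ only in an ending like _2 or _b are one class to them, and where a whole thing is asked for, a point or a joint stands for the part that bears it (a point fixed in the world has none). Each returns a list of dicts, best first, with "confidence" (0 to 1); they miss things now and then, are a little off and sometimes report something else, mostly with a low value. They report only what shows in the picture. A call takes as long as a camera call.
- recognise(camera, label): "point" ([column, row] in pixels, amid what is visible of it).
The state is a dict: "clock": time; "joint_pos": joint angles; "qvel": joint speeds; "tau": joint torques, N m; "tcp_pos": TCP position; "orientation": TCP orientation; "wrist_force": force on the tool from outside, world axes, zero at the start; "ft_torque": the same for the moment, N m; "finger_gap": finger opening in m; "grip_force": force on a finger pad.
Only numpy, scipy, OpenCV 4.12 (cv2) and the standard library are available. Lean on these libraries where they do the work, as an engineer would, in place of code of your own. Each camera call takes 0.05 s, during which the arm holds its last target. There are 200 camera calls.

## Working session

There is one attempt and no reset: what is moved stays moved. The work goes in short steps, Python scripts to look and compute and a tool call to move; the robot and the scene stay as the last step left them, time stands still between calls to the robot, and variables do not carry over. Pictures are saved under pics/ and viewed, at most 10 in all, crops included, and the job is handed in when it is done.

Besides the shell and the picture viewer there is one more tool, called after ">>>" as name(argument=value, ...), one argument or row to a line, values as JSON. arm_command: Moves the arm, as the interface text tells. Its arguments: {"type":"object","properties":{"moves":{"type":"array"},"newtons":{"type":"number"}},"required":["moves"]}

```bash
mkdir -p pics; ls
cat > h.py <<'E'
import numpy as np, cv2
from scipy.spatial.transform import Rotation as R
from workcell import *
def q2R(q): return R.from_quat([q[1],q[2],q[3],q[0]]).as_matrix()
def K(ci,h=384):
    f=h/2/np.tan(np.radians(ci["fovy"])/2); return f
def ray(ci,uv):
    f=K(ci); d=np.array([(uv[0]-ci["cx"])/f,(uv[1]-ci["cy"])/f]); s=d.copy()
    for _ in range(20): s=d/(1+ci["k1"]*(s@s))
    return np.array([s[0],s[1],1.])
def cam_pose(name,ci,st):
    if name=="wrist":
        T=np.eye(4);T[:3,:3]=q2R(st["orientation"]);T[:3,3]=st["tcp_pos"];return T@np.array(ci["tool_from_camera"])
    T=np.eye(4);T[:3,:3]=q2R(ci["orientation"]);T[:3,3]=ci["eye"];return T
def world(name,ci,st,uv,depth=None,z=None):
    T=cam_pose(name,ci,st);r=T[:3,:3]@ray(ci,uv);e=T[:3,3]
    t=depth if depth is not None else (z-e[2])/r[2]
    return e+t*r
E
python3 - <<'E'
from h import *
st=get_state();print(st)
for c in("top","scene"):
    p,d=read_camera(c);ci=camera_info(c);print(c,ci);cv2.imwrite(f"pics/{c}0.png",p)
    for l in("concho_a_top","setter","anvil","cuff","slab","tub","mallet"):
        for r in recognise(c,l):
            u=r["point"];dd=d[int(round(u[1])),int(round(u[0]))]
            print(l,np.round(u,1),round(r["confidence"],2),world(c,ci,st,u,depth=dd).round(4))
E
```

```text
pics
{'clock': 0.0, 'joint_pos': array([-1.41359243e+00,  3.14030614e-01,  4.49550968e-02,  1.30356673e+00,
       -9.28825095e-07,  1.43119256e+00]), 'qvel': array([-0.00158179,  0.00053472, -0.00016663, -0.00078021, -0.00290355,
       -0.00094538]), 'tau': array([-2.63453301e-03, -4.80633187e+01,  2.98528773e+01,  1.95838837e-02,
       -2.06848999e-04,  2.10465203e-06]), 'tcp_pos': array([ 0.16807773, -0.54935464,  0.2303819 ]), 'orientation': array([-9.22922165e-04,  9.89007925e-01,  1.47859639e-01, -8.58641614e-06]), 'wrist_force': array([-0.89382677, -0.40546681, -0.21705677]), 'ft_torque': array([-0.04067591, -0.01192831,  0.01733306]), 'grip_force': 0.0, 'finger_gap': 0.08551184114730703}
top {'fovy': 55.87246654951959, 'cx': 254.62864042824992, 'cy': 189.73751879164308, 'k1': 0.032860666985266955, 'eye': array([0.47925323, 0.07160647, 0.91697567]), 'orientation': array([ 0.05767551, -0.69424627,  0.71620808, -0.04173293])}
concho_a_top [309.2 221.8] 0.52 [ 0.5211 -0.038   0.0507]
concho_a_top [402.4 170.9] 0.41 [ 0.6391 -0.2723  0.0347]
anvil [201.3 200.5] 0.68 [0.581  0.21
[... 235 characters left out ...]
.2863  0.003 ]
scene {'fovy': 52.4951916358327, 'cx': 254.22208433947375, 'cy': 194.988403803702, 'k1': -0.1259301255943347, 'eye': array([1.20076823, 0.44574814, 0.83347069]), 'orientation': array([-0.17977664,  0.45559395,  0.81318739, -0.31438954])}
concho_a_top [301.7 216.9] 0.39 [0.583  0.2205 0.0447]
concho_a_top [230.5 167.3] 0.38 [ 0.5285 -0.0394  0.0497]
anvil [258.5 195.1] 0.55 [0.5689 0.0803 0.0357]
anvil [300.  218.1] 0.46 [0.5903 0.219  0.0464]
cuff [240.6 178.9] 0.95 [0.5538 0.0119 0.0505]
cuff [249.8 189.5] 0.51 [0.5744 0.0553 0.0494]
slab [261.4 194.4] 0.56 [0.5595 0.0842 0.0321]
tub [372.5 207.9] 0.86 [0.4905 0.3746 0.0829]
mallet [153.4 169.4] 0.98 [ 0.6545 -0.2265  0.0506]
```

Run:
```python
import cv2,numpy as np
a=cv2.imread("pics/top0.png")[130:290,110:430]
a=cv2.resize(a,(800,400),interpolation=cv2.INTER_CUBIC)
cv2.imwrite("pics/top0c.png",a)
```

```text
(no output)
```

View pics/top0c.png

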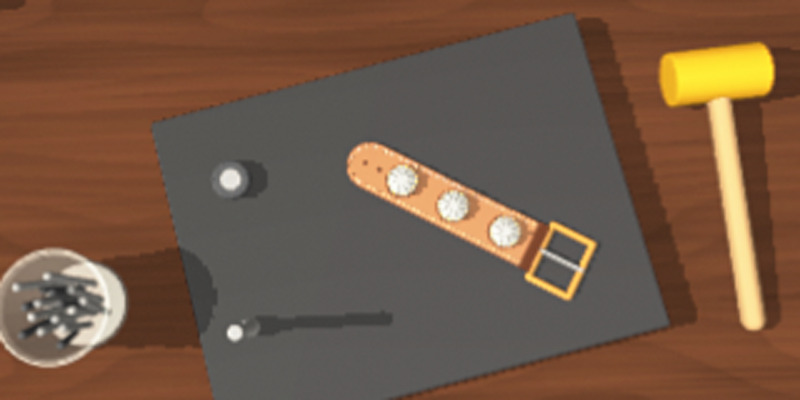

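View pics/scene0.png

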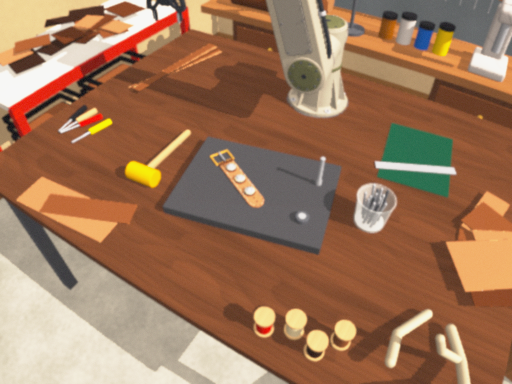

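The top view shows the cuff running from the buckle (crop ~560,260) to the tip (350,160). The conchos are A (505,231), B (453,205) and C (402,180). The setter and anvil are well away to the left, and the mallet and tub are off the slab.

```bash
cat >> h.py <<'E'
def blobs(name,p,ci,st,guess,z=0.048,win=14,thr=45):
    out=[]
    for g in guess:
        u,v=np.round(g).astype(int);w=p[v-win:v+win+1,u-win:u+win+1].astype(int)
        m=((w.max(2)-w.min(2)<thr)&(w.min(2)>110)).astype(np.uint8)
        n,l,s,c=cv2.connectedComponentsWithStats(m)
        k=1+np.argmax(s[1:,4]);uv=c[k]+[u-win,v-win]
        out.append((uv,s[k],world(name,ci,st,uv,z=z)))
    return out
E
python3 - <<'E'
from h import *
st=get_state();c="top";p=cv2.imread("pics/top0.png");ci=camera_info(c)
b=blobs(c,p,ci,st,[(312,222.4),(291.2,212),(270.8,202)],win=9,z=.045)
for x in b: print(x[0].round(2),x[1],x[2].round(4))
A,B,C=[x[2] for x in b];print(np.linalg.norm(B-A),np.linalg.norm(C-B),np.degrees(np.arctan2(*(C-A)[1::-1])))
Rm=q2R(st["orientation"]);print(Rm.round(3));print(camera_info("wrist"))
t=B+[0,0,.10];print("to hover B, tool mm",(Rm.T@(t-st["tcp_pos"])*1000).round(1))
E
```

```text
[311.53 222.2 ] [ 3  4 12 11 92] [ 0.5203 -0.0442  0.045 ]
[291.   211.85] [ 4  4 11 11 97] [0.5465 0.0036 0.045 ]
[270.25 201.74] [ 3  4 11 11 87] [0.5725 0.0526 0.045 ]
0.054563130380974975 0.05543878455907527 61.627794178376234
[[ 0.956  0.292  0.   ]
 [ 0.292 -0.956 -0.   ]
 [ 0.     0.    -1.   ]]
{'fovy': 63.837724715292865, 'cx': 255.2582354462961, 'cy': 191.89458145357892, 'k1': -0.02056681972317167, 'tool_from_camera': array([[-1.33005338e-04, -9.56667300e-01, -2.91183207e-01,
         7.39714255e-02],
       [ 9.99999061e-01, -5.24327535e-04,  1.26587587e-03,
        -1.60367457e-04],
       [-1.36369742e-03, -2.91182765e-01,  9.56666471e-01,
        -1.42085653e-01],
       [ 0.00000000e+00,  0.00000000e+00,  0.00000000e+00,
         1.00000000e+00]])}
to hover B, tool mm [ 523.7 -418.7   86.3]
```

>>> arm_command(
  moves=[-1,33,-26,0,0,0,0,-1,33,-26,0,0,0,0,-1,33,-26,0,0,0,0,-1,33,-26,0,0,0,0,-1,33,-26,0,0,0,0,-1,33,-26,0,0,0,0,-1,33,-26,0,0,0,0,-1,33,-26,0,0,0,0],
  newtons=20,
)

```text
clock: 1.8
tcp_pos: [0.3605, -0.2727, 0.2315]
orientation: [0.0, 0.989, 0.148, 0.0]
wrist_force: [0.2, -0.1, 1.1]
finger_gap: -0.0004
grip_force: 0.0
```

>>> arm_command(
  moves=[-1,33,-26,10,0,0,0,-1,33,-26,10,0,0,0,-1,33,-26,10,0,0,0,-1,33,-26,10,0,0,0,-1,33,-26,10,0,0,0,-1,33,-26,10,0,0,0,-1,33,-26,10,0,0,0,-1,29,-29,10,0,0,0],
)

```text
clock: 2.8
tcp_pos: [0.5477, 0.0052, 0.151]
orientation: [0.0, 0.989, 0.148, 0.0]
wrist_force: [0.7, 0.4, 0.3]
finger_gap: -0.0002
grip_force: 0.0
```

>>> arm_command(
  moves=[-1,0,0,6,0,0,0,-1,0,0,0,0,0,0,-1,0,0,0,0,0,0],
)

```text
clock: 3.18
tcp_pos: [0.5465, 0.0032, 0.1456]
orientation: [0.0, 0.989, 0.147, 0.0]
wrist_force: [0.4, 0.4, 0.3]
finger_gap: 0.0001
grip_force: 0.0
```

Run:
```python
from h import *
st=get_state();p,d=read_camera("wrist");cv2.imwrite("pics/w1.png",p);np.save("w1.npy",d)
ci=camera_info("wrist")
print(st["tcp_pos"],st["orientation"],st["joint_pos"],st["wrist_force"])
for r in recognise("wrist","concho_a_top"):
    u=r["point"];print(u,r["confidence"],world("wrist",ci,st,u,depth=d[int(u[1]),int(u[0])]))
```

```text
[0.54645828 0.00316277 0.14564489] [1.86285049e-04 9.89094093e-01 1.47284867e-01 8.84778435e-05] [-1.40964786e-01  2.98589646e-01 -1.88184060e-01  1.08374689e+00
 -3.06746712e-04  2.70498254e+00] [0.35172914 0.43075774 0.25738689]
[299.3, 234.9] 0.8 [ 0.52197479 -0.043561    0.04839489]
```

View pics/w1.png

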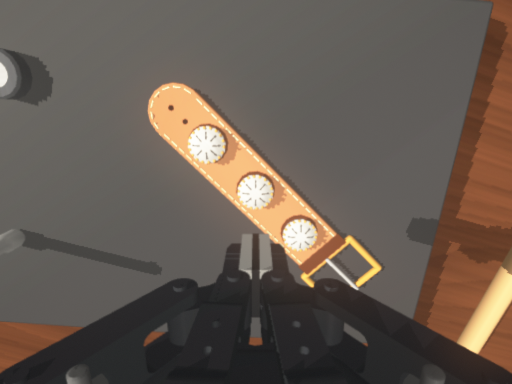

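The wrist view shows all three conchos clearly: A (300,235), B (255,191) and C (207,145). The shut fingertips are at (255,240).

Run:
```python
from h import *
st=get_state();c="wrist";p=cv2.imread("pics/w1.png");d=np.load("w1.npy");ci=camera_info(c)
b=blobs(c,p,ci,st,[(300,235),(255,191),(207,145)],win=23,z=.045,thr=60)
Rm=q2R(st["orientation"])
for x in b:
    u=x[0];dd=np.median(d[int(u[1])-2:int(u[1])+3,int(u[0])-2:int(u[0])+3])
    print(u.round(2),x[1],x[2].round(4),world(c,ci,st,u,depth=dd).round(4))
for x in b: print((Rm.T@(x[2]-st["tcp_pos"])*1000).round(1))
for uv in[(100,200),(350,150)]: print(world(c,ci,st,uv,depth=d[uv[1],uv[0]]).round(4))
A,B,C=[x[2] for x in b];print(np.linalg.norm(B-A),np.linalg.norm(C-B),np.degrees(np.arctan2(*(C-A)[1::-1])))
```

```text
[299.14 234.46] [  5   7  35  32 751] [ 0.5212 -0.0444  0.045 ] [ 0.5223 -0.0436  0.0478]
[254.68 191.56] [  5   6  37  35 859] [0.547  0.0034 0.045 ] [0.5478 0.0037 0.048 ]
[206.01 144.24] [  4   4  38  38 970] [0.5731 0.0514 0.045 ] [0.5735 0.0511 0.0475]
[-38.3  37.9 100.8]
[  0.3  -0.3 100.8]
[ 39.3 -38.6 100.8]
[0.4955 0.1308 0.0303]
[ 0.6009 -0.0642  0.0296]
0.05434161209949057 0.05462510479332403 61.535255163656224
```

>>> arm_command(
  moves=[-1,-19,19,0,0,0,0,-1,-19,19,0,0,0,0,-1,0,0,35,0,0,0,-1,0,0,30,0,0,0,-1,0,0,20,0,0,0,-1,0,0,0,0,0,0,-1,0,0,0,0,0,0],
)

```text
clock: 4.15
tcp_pos: [0.5221, -0.044, 0.0613]
orientation: [0.0, 0.989, 0.148, 0.001]
wrist_force: [-0.9, 0.5, 0.2]
finger_gap: -0.0001
grip_force: 0.0
```

>>> arm_command(
  moves=[-1,-1,0,6,0,0,0,-1,0,0,3,0,0,0,-1,0,0,2,0,0,0,-1,0,0,1,0,0,0,-1,0,0,1,0,0,0,-1,0,0,1,0,0,0],
)

```text
clock: 4.9
tcp_pos: [0.5206, -0.0437, 0.0466]
orientation: [0.0, 0.989, 0.148, 0.0]
wrist_force: [-1.2, -0.0, 3.6]
finger_gap: 0.0001
grip_force: 2.0
```

>>> arm_command(
  moves=[-1,0,0,0.6,0,0,0,-1,0,0,0.6,0,0,0,-1,0,0,0.5,0,0,0,-1,0,0,0.5,0,0,0],
)

```text
clock: 5.4
tcp_pos: [0.5205, -0.0437, 0.0441]
orientation: [0.0, 0.989, 0.148, 0.0]
wrist_force: [-1.0, -0.1, 3.1]
finger_gap: 0.0001
grip_force: 2.0
```

>>> arm_command(
  moves=[-1,0,0,0.4,0,0,0,-1,0,0,0,0,0,0],
)

```text
clock: 5.65
tcp_pos: [0.5206, -0.0437, 0.0436]
orientation: [0.0, 0.989, 0.148, 0.0]
wrist_force: [-1.6, 0.7, 3.1]
finger_gap: 0.0
grip_force: 1.6
```

>>> arm_command(
  moves=[-1,0,0,0.3,0,0,0,-1,0,0,0,0,0,0],
)

```text
clock: 5.9
tcp_pos: [0.5205, -0.0437, 0.0435]
orientation: [0.0, 0.989, 0.148, 0.0]
wrist_force: [-1.0, 1.1, 4.0]
finger_gap: 0.0001
grip_force: 2.5
```

>>> arm_command(
  moves=[-1,0,0,0.3,0,0,0,-1,0,0,0,0,0,0],
)

```text
clock: 6.15
tcp_pos: [0.5205, -0.0437, 0.0435]
orientation: [0.0, 0.989, 0.148, 0.0]
wrist_force: [-3.1, 0.8, 7.2]
finger_gap: -0.0003
grip_force: 3.6
```

>>> arm_command(
  moves=[-1,0,0,0.4,0,0,0,-1,0,0,0,0,0,0],
)

```text
clock: 6.4
tcp_pos: [0.5206, -0.0437, 0.0434]
orientation: [0.0, 0.989, 0.148, 0.0]
wrist_force: [-3.7, 1.3, 10.2]
finger_gap: -0.0
grip_force: 5.0
```

>>> arm_command(
  moves=[-1,0,0,-5,0,0,0,-1,0,0,-15,0,0,0,-1,19.5,-19,0,0,0,0,-1,19.3,-18.5,0,0,0,0,-1,0,0,0,0,0,0,-1,0,0,0,0,0,0],
)

```text
clock: 7.15
tcp_pos: [0.5465, 0.0032, 0.0629]
orientation: [0.0, 0.989, 0.148, -0.0]
wrist_force: [-0.3, 0.3, -0.1]
finger_gap: 0.0002
grip_force: 0.0
```

Run:
```python
from h import *
st=get_state();p,d=read_camera("wrist");ci=camera_info("wrist");cv2.imwrite("pics/w2.png",p)
print(st["tcp_pos"],st["wrist_force"])
for r in recognise("wrist","concho_a_top"):
    u=r["point"];print(u,r["confidence"],world("wrist",ci,st,u,depth=d[int(u[1]),int(u[0])]).round(4))
```

```text
[0.54647188 0.00320389 0.06287504] [-0.2588391   0.25416541 -0.06738105]
[312.5, 273.8] 0.98 [ 0.5299 -0.0382  0.0409]
```

View pics/w2.png

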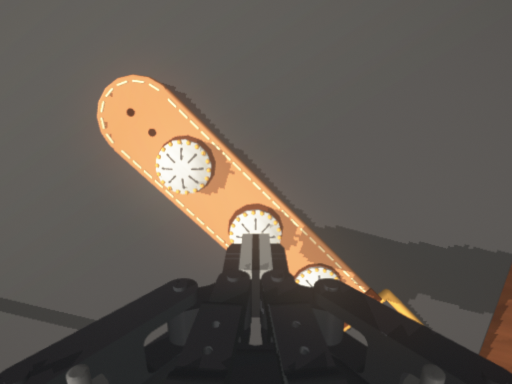

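The fingertip stands over B, at about (255,235). C is at (183,166), A is seated at (315,280) and the cuff hasn't moved.

>>> arm_command(
  moves=[-1,0,0,8,0,0,0,-1,0,0,4,0,0,0,-1,0,0,2,0,0,0,-1,0,0,1,0,0,0,-1,0,0,1,0,0,0,-1,0,0,0.6,0,0,0],
)

```text
clock: 8.0
tcp_pos: [0.5463, 0.0034, 0.0461]
orientation: [0.0, 0.989, 0.148, -0.0]
wrist_force: [-2.5, -1.7, 3.2]
finger_gap: -0.0001
grip_force: 2.0
```

>>> arm_command(
  moves=[-1,0,0,0.6,0,0,0,-1,0,0,0.6,0,0,0,-1,0,0,0.6,0,0,0,-1,0,0,0.5,0,0,0,-1,0,0,0,0,0,0],
)

```text
clock: 8.62
tcp_pos: [0.5469, 0.0036, 0.0437]
orientation: [-0.0, 0.989, 0.148, 0.0]
wrist_force: [-1.5, -1.4, 2.5]
finger_gap: 0.0
grip_force: 0.8
```

>>> arm_command(
  moves=[-1,0,0,0.3,0,0,0,-1,0,0,0.3,0,0,0,-1,0,0,0,0,0,0],
)

```text
clock: 9.0
tcp_pos: [0.547, 0.0036, 0.0436]
orientation: [0.0, 0.989, 0.148, 0.0]
wrist_force: [-2.3, 0.4, 5.0]
finger_gap: -0.0
grip_force: 2.6
```

>>> arm_command(
  moves=[-1,0,0,0.4,0,0,0,-1,0,0,0,0,0,0],
)

```text
clock: 9.25
tcp_pos: [0.547, 0.0036, 0.0435]
orientation: [0.0, 0.989, 0.148, 0.0]
wrist_force: [-4.1, 0.8, 7.5]
finger_gap: 0.0003
grip_force: 3.9
```

>>> arm_command(
  moves=[-1,0,0,0.4,0,0,0,-1,0,0,0,0,0,0],
)

```text
clock: 9.5
tcp_pos: [0.547, 0.0035, 0.0435]
orientation: [0.0, 0.989, 0.148, 0.001]
wrist_force: [-4.2, -0.1, 11.0]
finger_gap: -0.0003
grip_force: 5.3
```

>>> arm_command(
  moves=[-1,0,0,-5,0,0,0,-1,0,0,-15,0,0,0,-1,19.5,-19.5,0,0,0,0,-1,19.5,-19,0,0,0,0,-1,0,0,0,0,0,0,-1,0,0,0,0,0,0],
)

```text
clock: 10.25
tcp_pos: [0.5726, 0.0515, 0.0626]
orientation: [0.0, 0.989, 0.148, -0.0]
wrist_force: [-0.7, -0.4, -0.8]
finger_gap: -0.0
grip_force: 0.0
```

Run:
```python
from h import *
st=get_state();p,d=read_camera("wrist");ci=camera_info("wrist");cv2.imwrite("pics/w3.png",p)
print(st["tcp_pos"],st["wrist_force"])
s2=dict(st);s2["tcp_pos"]=np.array([.54647,.00320,.06288])
x=blobs("wrist",cv2.imread("pics/w2.png"),ci,s2,[(183,166)],win=34,thr=60,z=.045)[0];print("C from w2",x[0],x[1],x[2])
```

```text
[0.57262001 0.05149481 0.06261126] [-0.73436471 -0.43048761 -0.76262556]
C from w2 [182.87271854 166.31940442] [   7    7   56   55 2082] [0.57300196 0.0513479  0.045     ]
```

View pics/w3.png

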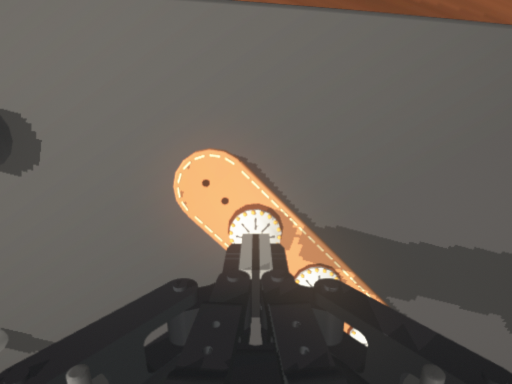

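The fingertip now stands over C at (255,235). B at (318,280) and A beyond it are seated.

>>> arm_command(
  moves=[-1,0,0,8,0,0,0,-1,0,0,4,0,0,0,-1,0,0,2,0,0,0,-1,0,0,1,0,0,0,-1,0,0,1,0,0,0,-1,0,0,0.6,0,0,0],
)

```text
clock: 11.05
tcp_pos: [0.5724, 0.0515, 0.0459]
orientation: [0.0, 0.989, 0.148, -0.0]
wrist_force: [-2.8, -1.4, 4.1]
finger_gap: 0.0002
grip_force: 2.0
```

>>> arm_command(
  moves=[-1,0,0,0.6,0,0,0,-1,0,0,0.6,0,0,0,-1,0,0,0.6,0,0,0,-1,0,0,0.3,0,0,0,-1,0,0,0,0,0,0],
)

```text
clock: 11.68
tcp_pos: [0.573, 0.0518, 0.0436]
orientation: [-0.0, 0.989, 0.148, 0.0]
wrist_force: [-1.1, -0.9, 2.6]
finger_gap: -0.0001
grip_force: 1.1
```

>>> arm_command(
  moves=[-1,0,0,0.3,0,0,0,-1,0,0,0.3,0,0,0,-1,0,0,0,0,0,0],
)

```text
clock: 12.05
tcp_pos: [0.573, 0.0518, 0.0435]
orientation: [0.0, 0.989, 0.148, 0.0]
wrist_force: [-3.0, 0.1, 6.4]
finger_gap: 0.0002
grip_force: 2.9
```

>>> arm_command(
  moves=[-1,0,0,0.4,0,0,0,-1,0,0,0,0,0,0],
)

```text
clock: 12.3
tcp_pos: [0.573, 0.0518, 0.0435]
orientation: [0.0, 0.989, 0.148, 0.0]
wrist_force: [-4.0, -0.1, 8.0]
finger_gap: 0.0
grip_force: 4.2
```

>>> arm_command(
  moves=[-1,0,0,0.4,0,0,0,-1,0,0,0,0,0,0],
)

```text
clock: 12.55
tcp_pos: [0.573, 0.0518, 0.0434]
orientation: [0.0, 0.989, 0.148, 0.001]
wrist_force: [-4.4, -1.0, 11.3]
finger_gap: 0.0002
grip_force: 5.4
```

>>> arm_command(
  moves=[-1,0,0,-5,0,0,0,-1,0,0,-20,0,0,0,-1,0,0,-40,0,0,0,-1,-19,19,-35,0,0,0,-1,-20,19,0,0,0,0,-1,0,0,0,0,0,0,-1,0,0,0,0,0,0],
)

```text
clock: 13.42
tcp_pos: [0.5469, 0.0043, 0.1419]
orientation: [-0.0, 0.989, 0.148, 0.0]
wrist_force: [0.0, 0.3, -0.2]
finger_gap: -0.0
grip_force: 0.0
```

Run:
```python
from h import *
st=get_state();p,d=read_camera("wrist");ci=camera_info("wrist");cv2.imwrite("pics/w4.png",p)
print(st["tcp_pos"],st["wrist_force"])
b=blobs("wrist",p,ci,st,[(300,235),(255,191),(207,145)],win=23,z=.040,thr=60)
for x in b:
    u=x[0].astype(int);print(x[0].round(1),x[1],x[2].round(4),world("wrist",ci,st,x[0],depth=np.median(d[u[1]-2:u[1]+3,u[0]-2:u[0]+3])).round(4))
```

```text
[0.54686468 0.00433934 0.14194048] [ 0.00980385  0.2524135  -0.22782042]
[300.2 235. ] [  6   7  36  32 743] [ 0.5208 -0.0444  0.04  ] [ 0.522  -0.0435  0.0431]
[256.  192.1] [  6   7  37  35 848] [0.5467 0.0035 0.04  ] [0.5475 0.0038 0.043 ]
[207.7 145.1] [  5   5  38  38 968] [0.5727 0.0515 0.04  ] [0.5732 0.0512 0.0426]
```

View pics/w4.png

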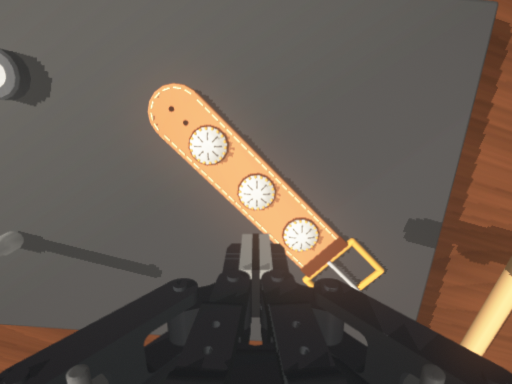

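All three conchos (A (300,235), B (256,192), C (208,145)) are about 5 mm lower than at the start. The cuff is unmoved, and the hand is 100 mm clear of it.

```bash
python3 -c "
from workcell import hand_in;print(hand_in())"
```

```text
the job is handed in; nothing more can be done
None
```

I pressed conchos A, B and C fully home in that order, at no more than about 11 N each; the cuff did not shift, I touched nothing else, and the job is handed in with the hand clear.

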